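# Close the gap between heating blocks on the laboratory hotplate

## Robot

A 6-joint arm with a two-finger parallel gripper is mounted at the origin on the work surface. World frame = base frame: x ahead of the robot, y to its left, z up, the work surface at z = 0. Lengths are in mm, angles in degrees, forces in N, time in s.
With the tool pointing down it reaches from about 350 to 850 mm from the base axis. Payload 8.1 kg.
Tool frame: the origin (TCP) lies between the finger pads; the fingertips stand 14 mm ahead of it and the grasp point (between the pads) lies 5 mm behind it; z points along the fingers, x is the direction in which the jaws open and shut, and the axes are right-handed (so a half turn about z gives the same grasp; the last joint's range is limited). The gripper opens to 85 mm and grips with 20 to 120 N. Pads are 22 mm wide; open, the fingers measure 114 mm over their backs; the gripper's body (76 mm by 85 mm) begins 54 mm behind the grasp point. The pads swing forward as they close: fully open they stand 13 mm farther back than shut.
Start: joints at [62.831, 7.471, 85.268, -0, 87.261, -4.893], TCP at [227.426, 555.232, 245.292] pointing down, gripper open.
Joint ranges: [-169.43, 169.43], [-51.17, 129.36], [1.28, 143.12], [-76.62, 256.62], [0, 156.53], [-152.29, 152.29]. Speed limits (degrees/s): [136.94, 136.94, 159.86, 180, 180, 180].

## Interface

Orientations are given as [roll, pitch, yaw] about the fixed x, y, z axes, in that order (R = Rz(yaw) Ry(pitch) Rx(roll)).
In Python, from bench import r, vision, job gives the robot as it stands.
- The arm moves only by the tool send_rows, never from a script. Its arguments are lists of equal length, an entry for each row: "dp": the shift along the world's x, y, z in mm, a list of three; "rot": the turn, a rotation vector about the world's x, y, z in rad, a list of three. In form: {"dp": [[tx, ty, tz], ...], "rot": [[wx, wy, wz], ...]}. A call has 1 to 5 rows; each row is the pose to reach, as a shift and turn from the pose commanded when the call began; what a row does not reach only later rows make up. A row lasts 1/8 s, in which the tool goes at most 62.5 mm and 10.7 degrees, less where a joint would pass 70% of its speed; a pose out of reach is approached as far as the arm can. A call with a gripper value outside its range is refused whole. "jaw" is the finger opening in mm, from 0 to 85.4, set as the call begins (left out, the last holds). The fingers move at their own pace and stop on an object; "force" is the grip in N (left out, the last holds). Time passes only in rows, so rows that repeat a pose let the fingers close. It gives the time, the measured TCP pose, the force and the opening at its end, in the units of the state.
- r.sense(): the state, without advancing time (a new reading comes with each control period).
- vision.snapshot(name): name is "scene" or "top" or "wrist"; returns a dict with "pixels" (420x560x3 uint8, red, green, blue), "depth" (420x560 float32, mm along the optical axis (not along the pixel's ray), 0 where there is no reading), "intrinsics" (3x3 intrinsics, pixels), "k1" (the pictures are not rectified: a ray, as slopes to the right and down, at radius r is drawn at 1 + k1 r^2 times it, then the intrinsics apply), "world_from_camera" (4x4, takes a point from camera to world coordinates); the wrist camera has in their place "T_tool_cam" (4x4, takes a point from camera to tool coordinates, whose origin is the TCP and whose axes are the tool frame's). Camera axes: x right, y down, z forward; pixel columns grow to the right and rows downward; lengths in mm; the calibration is good to about 2 mm. A picture is of the moment at which its call begins: read the wrist's pose just before it.
- job.hand_in(): hands the job in, once; it reports no verdict.
The state is a dict: "time": time; "joint_pos": joint angles; "qd": joint speeds; "joint_efforts": joint torques, N m; "tool_pos": TCP position; "tcp_rot": TCP orientation; "ft_force": force on the tool from outside, world axes, zero at the start; "wrist_torque": the same for the moment, N m; "finger_gap": finger opening in mm.
Only numpy, scipy, OpenCV 4.12 (cv2) and the standard library are available. Lean on these libraries where they do the work, as an engineer would, in place of code of your own. Each camera call takes 0.05 s, during which the arm holds its last target.

## Task

On the blue hotplate, move the loose aluminium block with the yellow handle up against the side of the dark block bolted to the middle of the plate, so that the gap is closed and the two sit squarely side by side with their ends level. It must stand flat on the plate when you let go. Leave the block with the black handle where it stands.

Things in the scene. Friction and masses are not known exactly. Their poses are not given: they have to be found in the camera images.
- yellow_block (a point): Loose bare-aluminium block, 80 (x) by 50 (y) by 45 mm high, 0.45 kg, with a YELLOW handle, on the plate to one side of the dark block. Point: centre of the block without handle, 22.5 mm above the plate. Handle: upright bar 36 (x) by 18 (y) by 40 mm high on the middle of the top, 22.5 to 62.5 mm above this point; pinch it from above across y, its 18 mm. z is up. May be slid or lifted.
- black_block (a point): Loose aluminium block of the same size and shape with a BLACK handle, on the plate on the other side of the dark block. Point: centre of the block without its handle, 22.5 mm above the plate. To be left alone. (A spare block with a green handle lies on the bench and plays no part.)
- fixed_block (a point): Dark grey block without handle, 80 (x) by 50 (y) by 45 mm high, bolted to the middle of the blue hotplate's level white plate (160 (x) by 350 (y) mm, 72 mm above the bench). Point: its centre, 22.5 mm above the plate. Its side faces look to its own +y and -y, 25 mm out; a block flush against one, ends level, has its centre 50 mm out along y at x = 0, axes parallel. z is up.

How it is judged (in metres and radians):
At the end, for the whole second after the job is handed in: Yellow-handled block flat on the plate against a side face of the dark block: gap under 10 mm (centres under 60 mm apart along y), ends level within 13 mm, square within 10 degrees, centre heights within 6 mm; black-handled block within 15 mm of its start (y of yellow_block in the frame of fixed_block between -0.06 and 0.06 m and x of yellow_block in the frame of fixed_block between -0.013 and 0.013 m and z of yellow_block in the frame of fixed_block between -0.006 and 0.006 m and angle between the x axis of yellow_block and the x axis of fixed_block, either way round below 0.18 rad and angle between yellow_block's own z axis and vertical below 0.1 rad and distance of black_block from where it was at the start of the episode below 0.015 m); the robot touches nothing.
It fails at once if the black-handled block is shifted by more than 15 mm (distance of black_block from where it was at the start of the episode above 0.015 m).
It also fails if it takes over 32 s, if anything falls off the work surface, if the arm or the gripper's body presses on something with over 40 N, if the wrist force passes 120 N, or if a joint passes its speed limit or range.

## Working session

There is one attempt and no reset: what is moved stays moved. The work goes in short steps, Python scripts to look and compute and a tool call to move; the robot and the scene stay as the last step left them, time stands still between calls to the robot, and variables do not carry over. Pictures are saved under pics/ and viewed, and the job is handed in when it is done.

Besides the shell and the picture viewer there is one more tool, called in YAML: its name, and indented under it one key for each argument. send_rows: Moves the arm, as the interface text tells. Its arguments: {"type":"object","properties":{"dp":{"type":"array"},"rot":{"type":"array"},"jaw":{"type":"number"},"force":{"type":"number"}},"required":["dp","rot"]}

```bash
mkdir -p pics
cat > h.py <<'E'
import numpy as np, cv2
from bench import r, vision, job
def snap(n,f):
    s=r.sense(); d=vision.snapshot(n)
    cv2.imwrite('pics/'+f+'.png',d['pixels'][:,:,::-1]); np.savez('pics/'+f+'.npz',**{k:v for k,v in d.items()}); return s,d
def world(d,u,v,z=None,W=None,depth=None):
    K=d['intrinsics'];k1=float(d['k1'])
    x=np.array([(u-K[0,2])/K[0,0],(v-K[1,2])/K[1,1]]);y=x.copy()
    for _ in range(20): y=x/(1+k1*(y@y))
    W=d['world_from_camera'] if W is None else W
    ray=W[:3,:3]@np.array([y[0],y[1],1]);o=W[:3,3]
    t=(z-o[2])/ray[2] if z is not None else depth
    return o+t*ray
E
python3 - <<'E'
from h import *
s,d=snap('top','top0');snap('scene','scene0')
print(s);print(d['world_from_camera'],d['k1'])
E
```

```text
{'time': 0.0, 'joint_pos': array([ 6.28319359e+01,  7.51231922e+00,  8.53308034e+01, -3.39692917e-04,
        8.72607904e+01, -4.89273207e+00]), 'qd': array([-0.02489234, -0.10025185, -0.03496006,  0.10436305,  0.01590093,
        0.08240421]), 'joint_efforts': array([ 2.65337134e-03, -5.69370353e+01, -5.00577056e+01,  3.15279613e-05,
        1.43038880e-02, -2.56207284e-05]), 'tool_pos': array([227.17138706, 554.76248901, 244.25886866]), 'tcp_rot': array([-1.79991475e+02,  1.03563304e-01,  6.77246922e+01]), 'ft_force': array([-1.08944458, -0.08318191,  0.41556929]), 'wrist_torque': array([-0.00641051,  0.00899827,  0.06976021]), 'finger_gap': 85.122091578867}
[[-2.75068942e-02 -9.96652266e-01  7.69911074e-02  5.08724449e+02]
 [-9.98795835e-01  3.05325288e-02  3.84010931e-02  8.97087917e+00]
 [-4.06232696e-02 -7.58421026e-02 -9.96291988e-01  7.71425746e+02]
 [ 0.00000000e+00  0.00000000e+00  0.00000000e+00  1.00000000e+00]] -0.09159189571057375
```

View pics/top0.png

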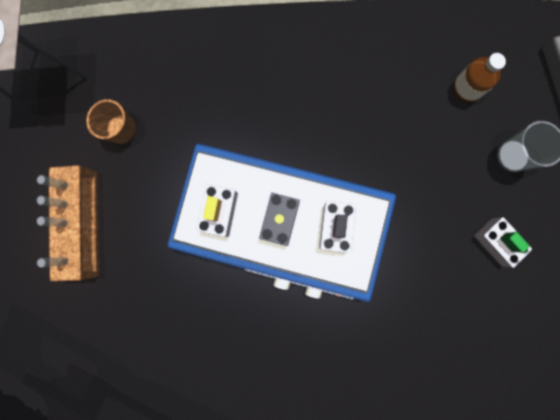

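View pics/scene0.png

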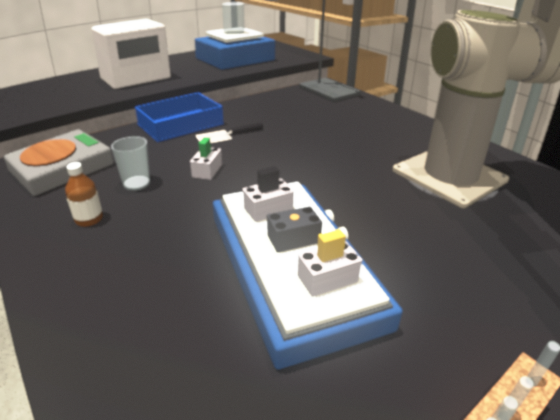

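The top view shows the plate centred near (280,219). The yellow handle is at about (212,208), the dark block at (280,219) and the black handle at (340,227). I'll enlarge it for corners.

Run:
```python
import cv2
im=cv2.imread('pics/top0.png')[165:270,160:310]
cv2.imwrite('pics/top0c.png',cv2.resize(im,None,fx=5.3333,fy=5.3333,interpolation=cv2.INTER_CUBIC))
```

```text
(no output)
```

View pics/top0c.png

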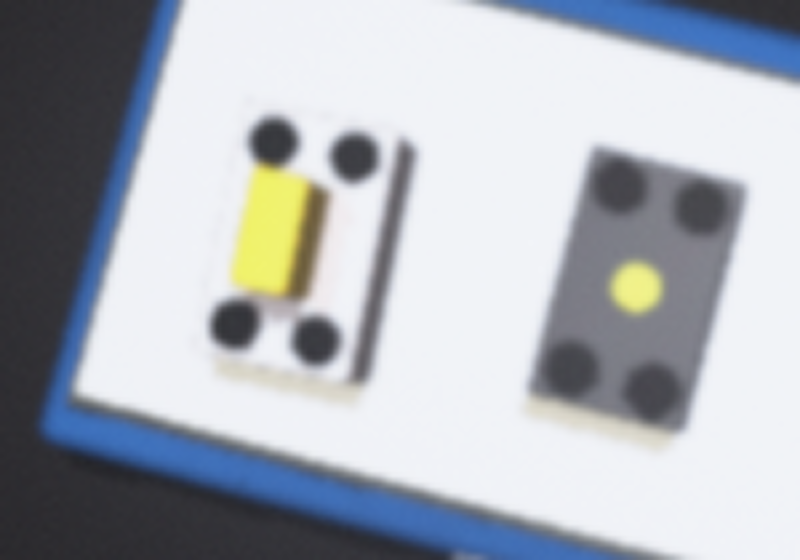

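In the crop, the yellow block's holes are at (273,140), (354,157), (235,324) and (316,341). The dark block's are at (619,184), (700,208), (570,368) and (652,391). The handle-top corners are about (255,165), (308,180), (285,298) and (232,288).

```bash
cat >> h.py <<'E'
def blk(d,P,z,off,sc,W=None):
    Q=np.array([world(d,off[0]+(u+.5)/sc-.5,off[1]+(v+.5)/sc-.5,z,W) for u,v in P])
    # order: a b / c d ; long axis a->c
    ax=(Q[2]-Q[0])+(Q[3]-Q[1]); ay=(Q[1]-Q[0])+(Q[3]-Q[2])
    return Q.mean(0),np.degrees(np.arctan2(ax[1],ax[0])),np.degrees(np.arctan2(ay[1],ay[0])),np.linalg.norm(ax)/2,np.linalg.norm(ay)/2
E
python3 - <<'E'
from h import *
d=dict(np.load('pics/top0.npz'));o=(160,165);s=16/3
Y=[(273,140),(354,157),(235,324),(316,341)];F=[(619,184),(700,208),(570,368),(652,391)]
H=[(255,165),(308,180),(232,288),(285,298)]
for P,z in((Y,117),(F,117),(H,157),):print(blk(d,P,z,o,s))
for u,v in((219,205),(280,219),(250,190),(212,208)):print(d['depth'][v,u],world(d,u,v,depth=d['depth'][v,u]))
f=blk(d,F,117,o,s);y=blk(d,Y,117,o,s)
a=np.radians(f[1]);print('rel x',(y[0]-f[0])[:2]@[np.cos(a),np.sin(a)],'y',(y[0]-f[0])[:2]@[-np.sin(a),np.cos(a)])
E
```

```text
(array([562.86558742, 143.76855985, 117.        ]), np.float64(167.33378914762855), np.float64(-103.46039962295443), np.float64(58.29530509326307), np.float64(26.071369865319873))
(array([545.08351697,  38.38146647, 117.        ]), np.float64(163.63528982808316), np.float64(-107.78171928490025), np.float64(58.2876906735581), np.float64(26.07712798367047))
(array([562.00119801, 142.71287359, 157.        ]), np.float64(168.25645039796927), np.float64(-104.86557287688306), np.float64(35.781947088420516), np.float64(16.149152675175962))
641.812 [568.4989466  132.78926675 136.61672097]
656.0495 [544.21814048  36.29550364 116.73062316]
707.313 [599.47689458  89.78202012  71.60819325]
621.0067 [562.22075678 139.82876445 157.28561896]
rel x 12.631192620639231 y -106.12772706860554
```

send_rows:
  dp:
    - [33,-41,0]
    - [67,-82,0]
    - [100,-123,0]
    - [134,-164,0]
    - [167,-206,0]
  rot:
    - [0,0,0.03]
    - [0,0,0.06]
    - [0,0,0.09]
    - [0,0,0.12]
    - [0,0,0.16]
  jaw: 60

```text
time: 0.72
tool_pos: [395.1, 347.7, 244.9]
tcp_rot: [-180.0, 0.0, 77.0]
ft_force: [-0.2, -0.3, -0.4]
finger_gap: 59.7
```

send_rows:
  dp:
    - [33,-41,0]
    - [67,-82,0]
    - [100,-123,0]
    - [134,-164,0]
    - [168,-206,0]
  rot:
    - [0,0,0]
    - [0,0,0]
    - [0,0,0]
    - [0,0,0]
    - [0,0,0]

```text
time: 1.35
tool_pos: [563.1, 141.7, 244.9]
tcp_rot: [-180.0, 0.0, 76.9]
ft_force: [0.2, 0.6, 0.4]
finger_gap: 60.2
```

send_rows:
  dp:
    - [0,0,-10]
    - [0,0,-20]
    - [0,0,-20]
  rot:
    - [0,0,0]
    - [0,0,0]
    - [0,0,0]

```text
time: 1.72
tool_pos: [560.8, 144.2, 223.5]
tcp_rot: [-179.8, 0.1, 77.0]
ft_force: [-0.6, 0.2, 0.8]
finger_gap: 60.3
```

Run:
```python
from h import *
s,d=snap('wrist','w1');print(s['time'],s['tool_pos'],s['tcp_rot'],s['finger_gap'],s['ft_force'])
```

```text
1.725 [560.78634362 144.23893222 223.47117247] [-1.79822614e+02  5.20585315e-02  7.69750219e+01] 60.30750052881043 [-0.59790555  0.19201337  0.77331197]
```

View pics/w1.png

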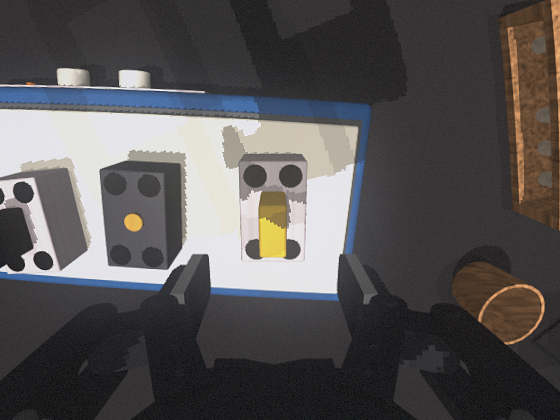

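The wrist view shows the yellow handle (272,225) between the fingers. Yellow's far holes are at (254,176) and (290,176). The dark block's holes are at (115,184), (149,186), (120,256) and (152,256). I'll enlarge it.

Run:
```python
import cv2
im=cv2.imread('pics/w1.png')[145:285,95:315]
cv2.imwrite('pics/w1c.png',cv2.resize(im,None,fx=3.6,fy=3.6,interpolation=cv2.INTER_CUBIC))
```

```text
(no output)
```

View pics/w1c.png

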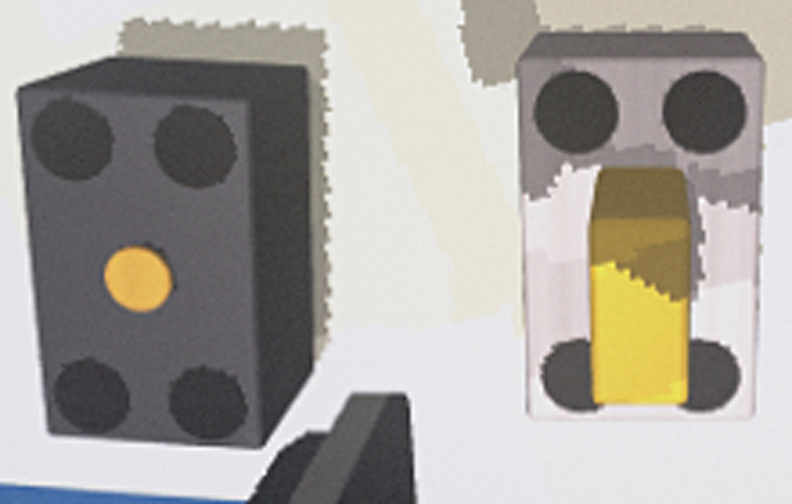

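Run:
```python
from h import *
from scipy.spatial.transform import Rotation as R
d=dict(np.load('pics/w1.npz'))
T=np.eye(4);T[:3,:3]=R.from_euler('xyz',[-179.822,.052,76.975],degrees=True).as_matrix();T[:3,3]=[560.786,144.239,223.471]
W=T@d['T_tool_cam'];o=(95,145);s=3.6
Y=[(576,111),(704,111),(577,374),(704,375)];F=[(72,139),(195,147),(92,396),(207,403)];H=[(590,218),(690,218),(594,404),(686,404)]
for P,z in((Y,117),(F,117),(H,157)):print(blk(d,P,z,o,s,W))
f=blk(d,F,117,o,s,W);y=blk(d,Y,117,o,s,W)
a=np.radians(f[1]);print((y[0]-f[0])[:2]@[np.cos(a),np.sin(a)],(y[0]-f[0])[:2]@[-np.sin(a),np.cos(a)])
```

```text
(array([563.16126116, 141.69724698, 117.        ]), np.float64(-12.985492863802264), np.float64(76.72249180940175), np.float64(57.759344769486226), np.float64(26.698393033308175))
(array([545.36969137,  36.32747578, 117.        ]), np.float64(-16.680998887765224), np.float64(73.39907303813679), np.float64(57.965983375187975), np.float64(25.982173555563378))
(array([562.89492729, 141.86697584, 157.        ]), np.float64(-13.095882791712205), np.float64(76.97938923914371), np.float64(35.009559954418684), np.float64(16.93869859696401))
-13.202780096623188 106.04251616794228
```

send_rows:
  dp:
    - [0,-1,-40]
    - [0,-1,-70]
    - [0,-1,-87]
    - [0,-1,-87]
  rot:
    - [0,0,0]
    - [0,0,0]
    - [0,0,0]
    - [0,0,0]

```text
time: 2.28
tool_pos: [561.4, 142.7, 137.4]
tcp_rot: [-179.9, 0.0, 76.9]
ft_force: [0.3, 0.3, 0.6]
finger_gap: 60.2
```

send_rows:
  dp:
    - [0,0,0]
    - [0,0,0]
    - [0,0,0]
    - [0,0,0]
    - [0,0,0]
  rot:
    - [0,0,0]
    - [0,0,0]
    - [0,0,0]
    - [0,0,0]
    - [0,0,0]
  jaw: 5
  force: 50

```text
time: 2.9
tool_pos: [563.5, 142.5, 139.9]
tcp_rot: [179.9, -0.1, 76.9]
ft_force: [-0.5, 1.0, 5.7]
finger_gap: 17.5
```

send_rows:
  dp:
    - [0,0,3]
    - [0,0,6]
    - [0,0,6]
    - [0,0,6]
  rot:
    - [0,0,0]
    - [0,0,0]
    - [0,0,0]
    - [0,0,0]

```text
time: 3.4
tool_pos: [562.1, 142.1, 143.8]
tcp_rot: [-180.0, 0.0, 76.9]
ft_force: [-0.4, -0.3, -5.1]
finger_gap: 17.3
```

Run:
```python
from h import *
s,d=snap('scene','s2');print(s['time'],s['tool_pos'],s['tcp_rot'],s['finger_gap'],s['ft_force'],s['wrist_torque'])
im=d['pixels'][150:330,200:440,::-1];cv2.imwrite('pics/s2c.png',cv2.resize(im,None,fx=3.2,fy=3.2,interpolation=cv2.INTER_CUBIC))
```

```text
3.4 [562.10118099 142.13806838 143.8081866 ] [-1.79953639e+02  2.20351533e-02  7.68900886e+01] 17.276724880650722 [-0.36794423 -0.33895342 -5.06842864] [-0.0259764   0.01205561 -0.02534632]
```

View pics/s2c.png

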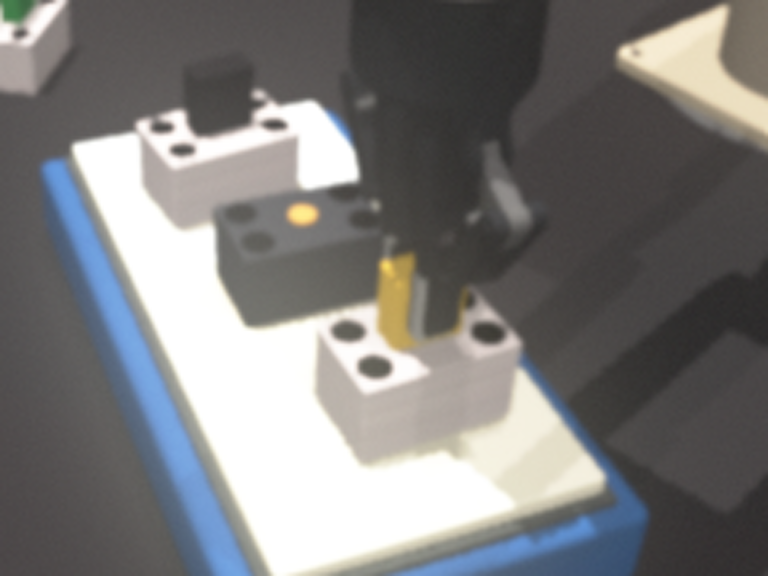

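The gripper holds the yellow handle at about (415,300) in the crop, and Fz of -5 N shows the block is off the plate. Next I carry it.

send_rows:
  dp:
    - [0,-12,0]
    - [-1,-25,0]
    - [-1.5,-38,0]
    - [-2,-50,0]
    - [-2.5,-54.5,0]
  rot:
    - [0,0,-0.013]
    - [0,0,-0.026]
    - [0,0,-0.04]
    - [0,0,-0.055]
    - [0,0,-0.066]

```text
time: 4.08
tool_pos: [560.0, 86.6, 144.4]
tcp_rot: [180.0, 0.0, 73.0]
ft_force: [0.9, 0.6, -4.9]
finger_gap: 17.8
```

send_rows:
  dp:
    - [0,0,-2]
    - [0,0,-4]
    - [0,0,-6]
    - [0,0,-6]
    - [0,0,-6]
  rot:
    - [0,0,0]
    - [0,0,0]
    - [0,0,0]
    - [0,0,0]
    - [0,0,0]

```text
time: 4.7
tool_pos: [560.1, 88.2, 139.9]
tcp_rot: [180.0, -0.0, 73.2]
ft_force: [-6.5, -0.1, 7.8]
finger_gap: 17.3
```

Run:
```python
from h import *
s,d=snap('wrist','w3');print(s['time'],s['tool_pos'],s['tcp_rot'],s['finger_gap'],s['ft_force'],s['wrist_torque'])
snap('top','t3')
im=cv2.imread('pics/t3.png')[165:270,190:340]
cv2.imwrite('pics/t3c.png',cv2.resize(im,None,fx=5.3333,fy=5.3333,interpolation=cv2.INTER_CUBIC))
```

```text
4.7 [560.14003521  88.21940955 139.92118176] [ 1.79959565e+02 -8.21234944e-03  7.31595138e+01] 17.273856176018718 [-6.46164003 -0.07413023  7.84657871] [-0.31063545  1.09331376 -0.10607991]
```

View pics/w3.png

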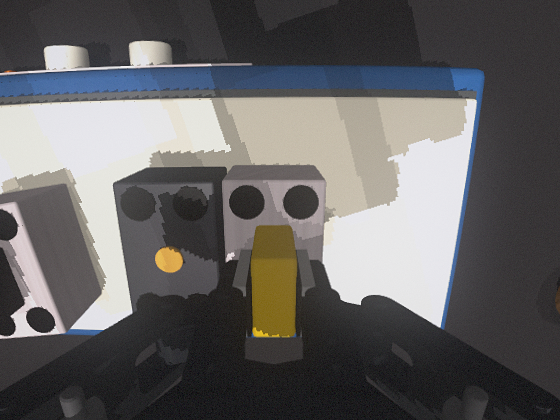

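View pics/t3c.png

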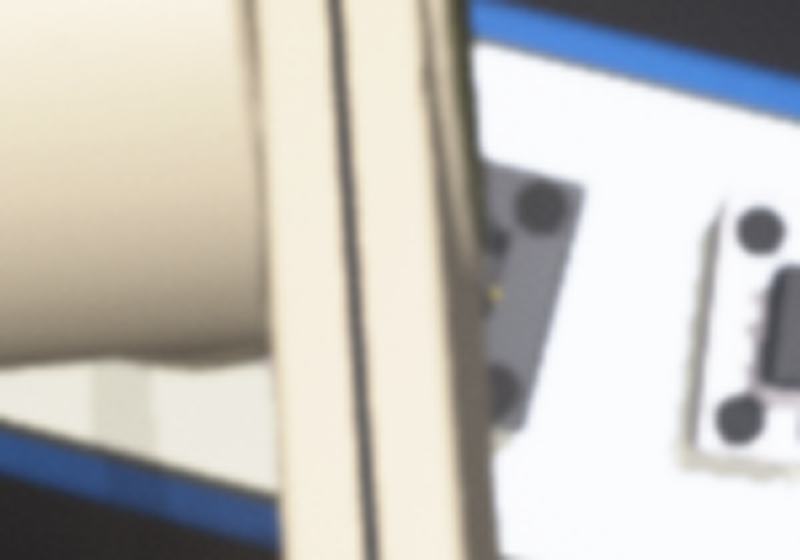

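The wrist view puts yellow's holes (247,202) and (300,202) level with the dark block's (138,203) and (191,203), with almost no gap. I'll unload a little and push lightly towards the dark block.

send_rows:
  dp:
    - [0,-1,1]
    - [-0.5,-2,1]
    - [-1,-3,1]
    - [-1,-3,1]
    - [-1,-3,1]
  rot:
    - [0,0,0]
    - [0,0,0]
    - [0,0,0]
    - [0,0,0]
    - [0,0,0]

```text
time: 5.42
tool_pos: [559.6, 85.1, 140.0]
tcp_rot: [179.9, -0.1, 73.1]
ft_force: [2.5, 5.3, 3.3]
finger_gap: 17.3
```

send_rows:
  dp:
    - [0,0,0]
    - [0,0,0]
    - [0,0,0]
    - [0,0,0]
    - [0,0,0]
  rot:
    - [0,0,0]
    - [0,0,0]
    - [0,0,0]
    - [0,0,0]
    - [0,0,0]
  jaw: 40

```text
time: 6.05
tool_pos: [558.9, 84.7, 139.2]
tcp_rot: [-180.0, 0.0, 73.1]
ft_force: [0.4, 0.8, -0.7]
finger_gap: 39.9
```

send_rows:
  dp:
    - [0,0,10]
    - [0,0,30]
    - [0,0,60]
    - [0,0,100]
    - [0,0,110]
  rot:
    - [0,0,0]
    - [0,0,0]
    - [0,0,0]
    - [0,0,0]
    - [0,0,0]

```text
time: 6.68
tool_pos: [560.9, 84.9, 254.8]
tcp_rot: [179.6, -0.2, 73.1]
ft_force: [0.7, 0.0, -0.6]
finger_gap: 39.9
```

send_rows:
  dp:
    - [0,45,0]
    - [0,90,0]
    - [0,140,0]
    - [0,190,0]
    - [0,200,0]
  rot:
    - [0,0,0]
    - [0,0,0]
    - [0,0,0]
    - [0,0,0]
    - [0,0,0]

```text
time: 7.3
tool_pos: [558.1, 287.7, 249.3]
tcp_rot: [-180.0, -0.0, 73.3]
ft_force: [0.1, -0.9, 0.5]
finger_gap: 39.8
```

Run:
```python
from h import *
s,d=snap('top','t4');print(s['time'],s['tool_pos'],s['finger_gap'],s['ft_force'])
im=cv2.imread('pics/t4.png')[165:270,210:360]
cv2.imwrite('pics/t4c.png',cv2.resize(im,None,fx=5.3333,fy=5.3333,interpolation=cv2.INTER_CUBIC))
s,d=snap('scene','s4');im=d['pixels'][150:330,200:440,::-1];cv2.imwrite('pics/s4c.png',cv2.resize(im,None,fx=3.2,fy=3.2,interpolation=cv2.INTER_CUBIC))
```

```text
7.3 [558.13843203 287.67484378 249.3485704 ] 39.799224920436565 [ 0.12645384 -0.93697064  0.54859139]
```

View pics/t4c.png

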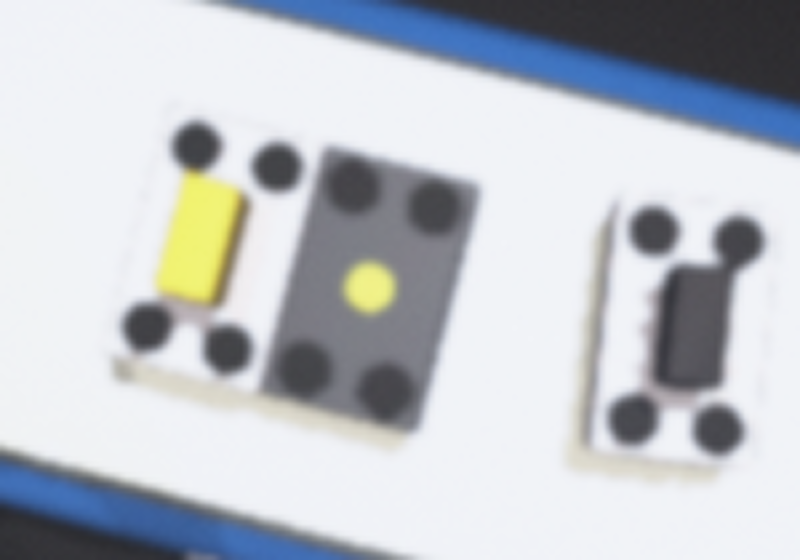

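View pics/s4c.png

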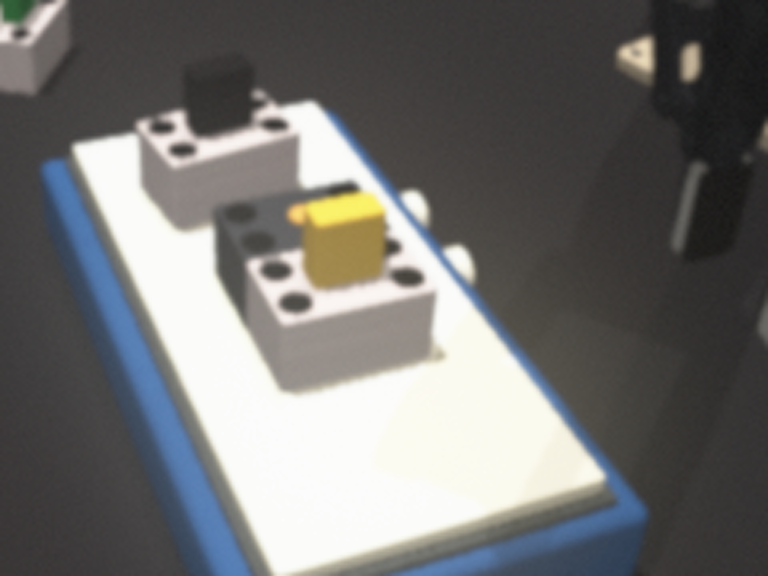

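In the top crop, yellow's holes are at (197,146), (277,167), (147,327) and (227,349). The dark block's are at (353,184), (434,207), (304,367) and (386,391). The blocks look flush, level and flat.

Run:
```python
from h import *
d=dict(np.load('pics/t4.npz'));o=(210,165);s=16/3
f=blk(d,[(353,184),(434,207),(304,367),(386,391)],117,o,s);y=blk(d,[(197,146),(277,167),(147,327),(227,349)],117,o,s)
a=np.radians(f[1]);print(f[1],y[1],(y[0]-f[0])[:2]@[np.cos(a),np.sin(a)],(y[0]-f[0])[:2]@[-np.sin(a),np.cos(a)])
d0=np.load('pics/top0.npz')
print('black diff',np.abs(d0['pixels'][195:260,312:362].astype(int)-d['pixels'][195:260,312:362]).mean())
print(job.hand_in())
```

```text
163.63394838911657 163.2907899983218 0.35680229783107364 -50.128951437017896
black diff 0.36123076923076924
the job is handed in; nothing more can be done
None
```

I gripped the yellow block by its handle and lifted it about 6 mm. I carried it over while turning it about 4°, set it down beside the dark block and nudged it lightly against the side. Then I opened the jaws, backed the arm well clear and handed the job in about 7.4 s into the 32 s allowed.

The last top-camera check, measured from the holes in the block tops:

| Check | Measured | Limit |
|---|---|---|
| Distance between centres along y | 50.1 mm (gap about 0) | under 60 mm |
| Ends level | within 0.4 mm | 13 mm |
| Squareness | within 0.4° | about 10° |

- **Flatness:** I only judged this by eye. The block looks flat in the scene picture, but I did not measure its height or tilt after release.
- **Black block:** it did not move. Its part of the top picture is the same as at the start apart from image noise.
- **Robot contact:** the force readings were within 1 N of zero after release and the gripper was well clear.

No check failed or disagreed. The grasp and the set-down pressed on the block with 6–12 N vertically, far below the limits.

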